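# Free-run check of a sample changer's carousel, stopped at the loading mark

### The arm

A 7-joint arm with a two-finger parallel gripper is mounted at the origin on a cart in front of the work surface, level with it; the furniture and walls round the work are solid. World frame = base frame: x ahead of the robot, y to its left, z up, the work surface at z = 0. Lengths are in m, angles in rad, forces in N, time in s.
With the tool pointing down it reaches from about 0.425 to 0.925 m from the base axis. Payload 6.8 kg.
Tool frame: the origin (TCP) lies on the mounting face of the last link; the fingertips stand 173 mm ahead of it and the grasp point (between the pads) lies 155 mm ahead of it; z points along the fingers, y is the direction in which the jaws open and shut (so a half turn about z gives the same grasp; the last joint's range is limited). The gripper opens to 85 mm and grips with 20 to 120 N. Pads are 22 mm wide; open, the fingers measure 114 mm over their backs; the gripper's body (76 mm by 85 mm) begins 54 mm behind the grasp point. The pads swing forward as they close: fully open they stand 13 mm farther back than shut.
Start: joints at [1.122, 0.477, 0.022, 1.555, -0.011, 1.109, -0.083], TCP at [0.226, -0.636, 0.405] pointing down, gripper open.
Joint ranges: [-2.96, 2.96], [-0.34, 2.1], [-1.41, 1.46], [0.24, 2.44], [-1.37, 4.51], [0.17, 1.92], [-2.96, 2.96]. Speed limits (rad/s): [2.39, 2.39, 3.14, 3.14, 3.14, 3.14, 3.14].

### API

Orientations are given as a unit quaternion [w, x, y, z].
In Python, from station import sensors, read_camera, bot gives the robot as it stands. The module is installed in compiled form; this text tells all that it offers.
- The arm moves only by the tool play_rows, never from a script. Its argument "commands" is a list of rows, each a list of 4 numbers: the shift along the tool's x, y, z in m, then the turn about the tool's z in degrees. A call has 1 to 20 rows; each row shifts and turns the commanded pose from where the row before left it, along the tool's axes as they then stand; what a row does not reach is not made up. A row lasts 1/10 s, in which the tool goes at most 50 mm and 8.59 degrees, less where a joint would pass 70% of its speed; a pose out of reach is approached as far as the arm can. A call with a gripper value outside its range is refused whole. "claw" is the finger opening in m, from 0 to 0.0854, set as the call begins (left out, the last holds). The fingers move at their own pace and stop on an object; "force" is the grip in N (left out, the last holds). Time passes only in rows, so rows that do not move let the fingers close. It gives the time, the measured TCP pose, the force and the opening at its end, in the units of the state.
- sensors.get_obs(): the state, without advancing time (a new reading comes with each control period).
- read_camera(name): name is "side" or "top"; returns a dict with "frame" (400x640x3 uint8, blue, green, red), "depth" (400x640 float32, m along the optical axis (not along the pixel's ray), 0 where there is no reading), "fx", "fy", "cx", "cy" (pixels), "rvec" (rotation vector, rad) and "tvec" (3), from world to camera coordinates, as OpenCV has them. Camera axes: x right, y down, z forward; pixel columns grow to the right and rows downward; lengths in m; the calibration is good to about 2 mm. A picture is of the moment at which its call begins.
- bot.hand_in(): hands the job in, once; it reports no verdict.
The state is a dict: "t": time; "q": joint angles; "joint_vel": joint speeds; "joint_torque": joint torques, N m; "eef_pos": TCP position; "tool_rot": TCP orientation; "contact_force": force on the tool from outside, world axes, zero at the start; "torque": the same for the moment, N m; "gripper_width": opening from 0.0 (shut) to 1.0 (fully open).
Only numpy, scipy, OpenCV 4.12 (cv2) and the standard library are available. Lean on these libraries where they do the work, as an engineer would, in place of code of your own. Each camera call takes 0.05 s, during which the arm holds its last target.

### The job

The sample changer's carousel has just been put back on its bearing: check that it runs free and bring it to its loading mark, with a fingertip only. Give its black lift bar one brisk flick in the direction of the white arrows (counter-clockwise seen from above) and let the carousel coast untouched for at least five seconds; then, not touching it again until the red mark comes round to the loading mark, brake it with a fingertip so that the red mark stops between the two white lines. Do not grip or lift the carousel, leave the things around it alone, and finish with the fingertip still resting on the carousel, holding it there.

Things in the scene. Friction and masses are not known exactly. Their poses are not given: they have to be found in the camera images.
- sample_changer: white sample changer, fixed to the worktop: housing of 105 mm radius, 34 mm high, under the carousel. Origin on the carousel's axis at worktop height; -x of its frame points to the loading mark, a black block in front (103 to 127 mm from the axis, 52 mm wide, top 51.5 mm above the worktop, 2.5 mm below the deck) with two white radial lines 8 degrees either side of its middle
- needle_tip (a point): tip of the changer's fixed needle, 79 mm above the worktop and 66 mm behind the axis (+x of the changer's frame). Its arm (46 mm wide, from 126 mm above the worktop) reaches from the 168 mm high tower, which stands 122 mm and more behind the axis, to 47 mm from the axis. Keep clear of it
- spindle_sleeve: steel sleeve on the spindle that carries the carousel; origin on the axis, 34 mm above the worktop. It does not turn, and rises only if the carousel is lifted. The carousel on it: a disc of 100 mm radius, 14 mm thick, top (deck) 54 mm above the worktop; its dark rubber rim, 77 to 100 mm from the axis, is flat and free, to brake on; inside lies a ring of sixteen flush vial places
- carousel (a joint): angle of the carousel, rad; 0 or any whole number of turns (6.283 each) = red mark midway between the white lines; grows with the arrows, counter-clockwise from above; turns add up, no stops. Starts between -2.6 and -0.8. Coasting, it loses half its speed in 3 to 5 s (from 2 rad/s it still makes over one turn). A finger pressed on with a few newtons stops it almost at once, then holds or drags it
- red_mark (a point): point on the red radial line on the carousel's rim, 90 mm from the axis, on the deck's top (54 mm above the worktop); the line is 6 mm wide
- loading_mark (a point): point of the changer over its front, midway between the directions of the two white lines, 90 mm from the axis at deck height (54 mm above the worktop): where red_mark must stop
- bar_end_a (a point): one end of the black lift bar that stands across the middle of the carousel: 104 mm long, 14 mm thick, its flanks from 6 mm to 28 mm above the deck (top 82 mm above the worktop). The point is on its middle line at its top, 52 mm from the axis. The bar is at right angles to the red mark; at joint value 0 this end points to +y of the changer's frame
- bar_end_b (a point): the same at the bar's other end (towards -y of the changer's frame at joint value 0)
- vial_teal: loose glass vial with a teal cap, 27 mm diameter, 60 mm tall, standing on the worktop left of the changer; origin at the centre of its underside. Leave alone
- vial_white: loose glass vial with a white cap, 27 mm diameter, 60 mm tall, standing on the worktop left of the changer; origin at the centre of its underside. Leave alone
- beaker: loose beaker, 62 mm diameter, 82 mm tall, on the worktop right of the changer; origin at the centre of its underside. Leave alone
- screw_cap: loose white screw cap, 23 mm diameter, 12 mm tall, on the worktop right of the changer; origin at the centre of its underside. Leave alone
- notebook: dark green notebook, 209 x 147 x 18 mm, lying left of the changer; origin at the centre of its underside. Leave alone
- pen: blue pen, 139 mm long, lying on the notebook; origin at the centre of its underside. Leave alone
- wash_bottle: wash bottle with a red spout, 224 mm tall, standing on the right; origin at the centre of its underside. Leave alone

How it is judged:
On the way, in this order (a step that is already met when the one before it is completed fails the run):
1. flicked, the carousel coasts with the arrows, untouched, for five seconds (velocity of joint carousel above 0.2 rad/s and contact force between the fingers and spindle_sleeve below 0.05 N), for 4.8 s.
2. a fingertip rests on the carousel with the red mark at or near the white lines (contact force between the fingers and spindle_sleeve above 0.1 N and horizontal distance between red_mark and loading_mark below 0.06 m), for 0.2 s.
At the end, for the whole second after the job is handed in: the red mark stands still between the two white lines (within 7.4 degrees of their middle), the carousel is seated, and a fingertip rests on it with 0.3 to 25 N (horizontal distance between red_mark and loading_mark below 0.0117 m and velocity of joint carousel between -0.03 and 0.03 rad/s and contact force between the fingers and spindle_sleeve between 0.3 and 25 N and height (world z) of red_mark below 0.057 m); the arm keeps its last pose, push and grip.
It fails at once if the running carousel is touched while the red mark is more than 39 degrees from the middle of the lines (value of joint carousel above 1.5 rad and contact force between the fingers and spindle_sleeve above 0.1 N and not (horizontal distance between red_mark and loading_mark below 0.06 m)).
It fails at once if the carousel is not braked but runs down and stops by itself, its red mark more than 19 degrees from the middle of the lines (value of joint carousel above 1.5 rad and velocity of joint carousel between -0.01 and 0.01 rad/s and contact force between the fingers and spindle_sleeve below 0.02 N and not (horizontal distance between red_mark and loading_mark below 0.03 m)).
It fails at once if the carousel is spun against the arrows (velocity of joint carousel below -1 rad/s).
It fails at once if the carousel is lifted off its seat, or gripped or pressed with more than 45 N (height (world z) of red_mark above 0.058 m or contact force between the fingers and spindle_sleeve above 45 N).
It fails at once if something standing around is moved by more than 15 mm (distance of any of vial_teal, vial_white, beaker, screw_cap, notebook, pen, wash_bottle from where it was at the start of the episode above 0.015 m).
It also fails if it takes over 58 s, if anything falls off the work surface, if the arm or the gripper's body presses on something with over 40 N, if the wrist force passes 120 N, or if a joint passes its speed limit or range.

## Working session

There is one attempt and no reset: what is moved stays moved. The work goes in short steps, Python scripts to look and compute and a tool call to move; the robot and the scene stay as the last step left them, time stands still between calls to the robot, and variables do not carry over. Pictures are saved under pics/ and viewed, and the job is handed in when it is done.

Besides the shell and the picture viewer there is one more tool, called after "Emit:" as name([rows], argument=value, ...), one row to a line, values as JSON. play_rows: Moves the arm, as the interface text tells. Its arguments: {"type":"object","properties":{"commands":{"type":"array"},"claw":{"type":"number"},"force":{"type":"number"}},"required":["commands"]}

```bash
mkdir -p pics
cat > h.py <<'E'
import numpy as np,cv2
from station import sensors, read_camera, bot
def shot(n,fn=None):
    c=read_camera(n)
    if fn: cv2.imwrite('pics/'+fn,c['frame'])
    return c
def cast(c,u,v,z):
    R,_=cv2.Rodrigues(np.array(c['rvec'],float)); t=np.array(c['tvec'],float).ravel()
    o=-R.T@t
    d=R.T@np.array([(u-c['cx'])/c['fx'],(v-c['cy'])/c['fy'],1.])
    return o+d*(z-o[2])/d[2]
def proj(c,p):
    R,_=cv2.Rodrigues(np.array(c['rvec'],float)); q=R@np.array(p,float)+np.array(c['tvec'],float).ravel()
    return np.array([c['fx']*q[0]/q[2]+c['cx'],c['fy']*q[1]/q[2]+c['cy']])
E
python3 - <<'E'
from h import *
a=shot('top','top0.png');b=shot('side','side0.png')
print(sensors.get_obs())
for c in(a,b):
    R,_=cv2.Rodrigues(np.array(c['rvec'],float));print(-R.T@np.array(c['tvec']).ravel(),c['fx'])
E
```

```text
{'t': 0.1, 'q': array([ 1.12186148,  0.47770319,  0.02236881,  1.55632703, -0.01147097,
        1.10926546, -0.08309088]), 'joint_vel': array([-5.86293594e-04, -9.43142232e-05,  2.54554355e-04, -3.38447626e-03,
        1.13853249e-04, -5.83331493e-05,  2.18166594e-03]), 'joint_torque': array([ 6.15522920e-03, -5.97752953e+01,  1.61458645e+00, -2.81951594e+01,
        1.28580123e-02,  4.95203145e-03,  3.02904743e-05]), 'eef_pos': array([ 0.22554904, -0.63595108,  0.40384357]), 'tool_rot': array([-7.59503617e-04,  9.85512133e-01,  1.69603112e-01, -2.07365046e-04]), 'contact_force': array([-0.20113528,  0.16924039, -0.24720142]), 'torque': array([ 0.02835242,  0.02849902, -0.05312643]), 'gripper_width': 0.9967794962881033}
[0.31868053 0.03199183 1.49666891] 476.50360305478824
[0.00635263 0.59660778 1.11181562] 414.77179049033924
```

View pics/top0.png

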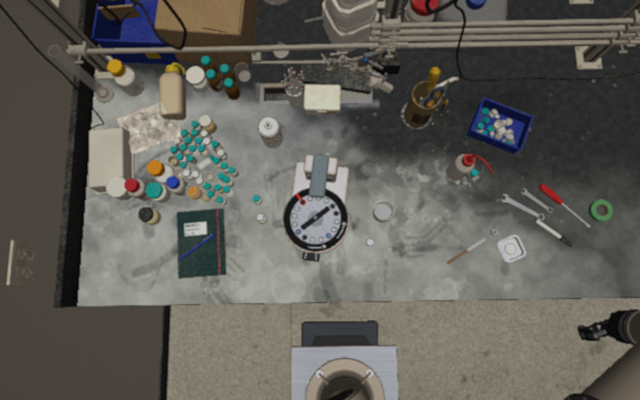

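View pics/side0.png

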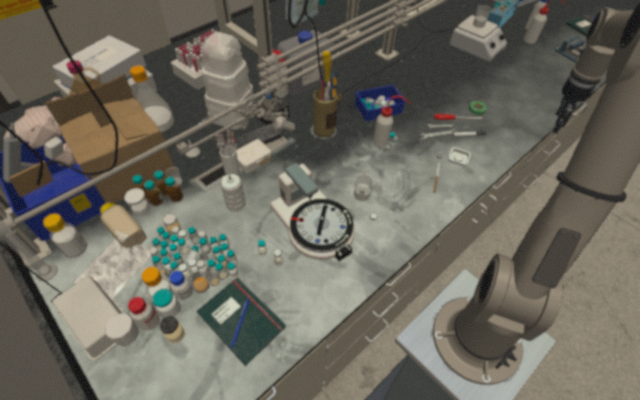

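The top view shows the carousel at about (316,219), the loading block below it near (311,256), a red mark at about (302,198), and the bar running from lower left to upper right. I'll zoom in next.

Run:
```python
from h import *
a=cv2.imread('pics/top0.png');b=cv2.imread('pics/side0.png')
x=cv2.resize(a[145:275,240:400],None,fx=5,fy=4.6,interpolation=cv2.INTER_CUBIC)
x=cv2.resize(a[150:270,240:400],(800,600),interpolation=cv2.INTER_CUBIC);cv2.imwrite('pics/z0.png',x)
x=cv2.resize(b[155:275,250:410],(800,600),interpolation=cv2.INTER_CUBIC);cv2.imwrite('pics/z1.png',x)
```

```text
(no output)
```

View pics/z0.png

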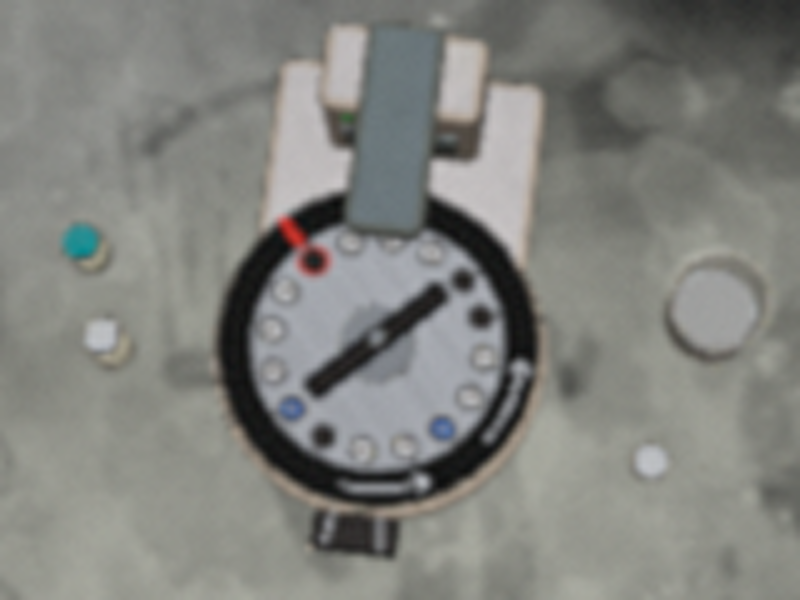

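View pics/z1.png

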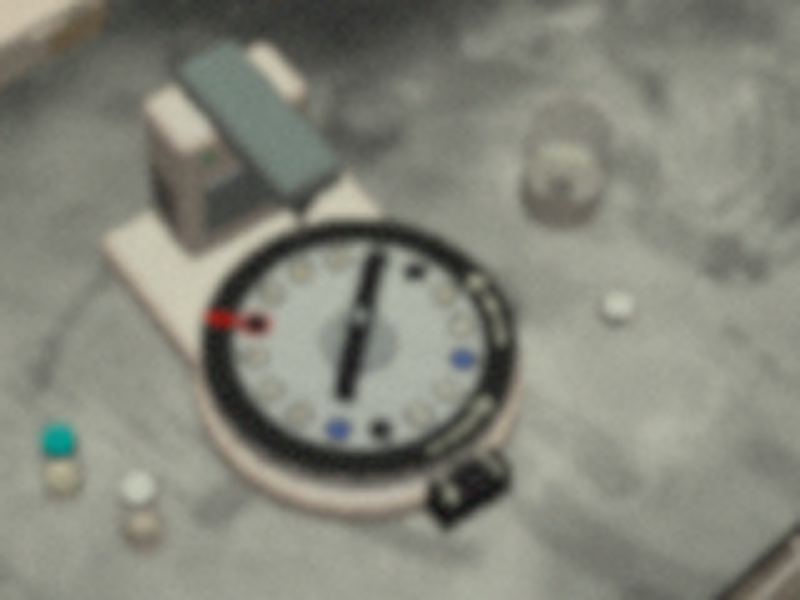

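```bash
cat >> h.py <<'E'
def redpix(c,box):
    f=c['frame'].astype(int);B,G,Rr=f[...,0],f[...,1],f[...,2]
    m=((Rr-G>40)&(Rr-B>40)); k=np.zeros_like(m);x0,x1,y0,y1=box;k[y0:y1,x0:x1]=1
    return m&k,(Rr-np.maximum(G,B))
E
python3 - <<'E'
from h import *
from scipy.optimize import least_squares
C={}
for n,box in(('top',(275,360,180,262)),('side',(280,362,190,262))):
    c=shot(n); g=cv2.cvtColor(c['frame'],cv2.COLOR_BGR2GRAY)
    # world-space rectified map on plane z=0.054
    ctr=np.array([0,0.]) 
    c0=cast(c,315.8,219.4,.054) if n=='top' else cast(c,250+358/5,155+345/5,.054)
    print(n,c0)
    # radial rays: find inner edge of rim (bright->dark) at ~77mm
    x,y=c0[:2]
    for it in range(4):
        P=[]
        for th in np.radians(np.arange(0,360,4)):
            r=np.arange(.066,.086,.0005)
            px=np.array([proj(c,(x+q*np.cos(th),y+q*np.sin(th),.054)) for q in r],np.float32)
            v=cv2.remap(g,px[:,0].reshape(1,-1),px[:,1].reshape(1,-1),cv2.INTER_LINEAR).ravel().astype(float)
            gr=np.gradient(cv2.GaussianBlur(v.reshape(1,-1),(9,1),2).ravel())
            i=gr.argmin()
            if gr[i]<-1.2 and 2<i<len(r)-3: P.append((x+r[i]*np.cos(th),y+r[i]*np.sin(th)))
        P=np.array(P)
        s=least_squares(lambda p:np.hypot(P[:,0]-p[0],P[:,1]-p[1])-p[2],[x,y,.077],loss='soft_l1',f_scale=.001)
        x,y=s.x[:2]
    print(len(P),s.x)
    m,w=redpix(c,box); v,u=np.nonzero(m)
    pts=np.array([cast(c,a,b,.054)[:2] for a,b in zip(u,v)]);d=pts-[x,y];R=np.hypot(*d.T)
    k=(R>.07)&(R<.102);mm=d[k].mean(0);print('red n',k.sum(),mm,np.degrees(np.arctan2(mm[1],mm[0])))
    # white lines
    g2=g
    res=[]
    for rr in(.108,.112,.116,.12):
        ths=np.radians(np.arange(150,215,.5))
        px=np.array([proj(c,(x+rr*np.cos(t),y+rr*np.sin(t),.0515)) for t in ths],np.float32)
        vv=cv2.remap(g,px[:,0].reshape(1,-1),px[:,1].reshape(1,-1),cv2.INTER_LINEAR).ravel()
        print(rr,[int(q) for q in vv[::2]])
print(150)
c=shot('top')
for nm,u,v,z in(('beaker',240+715/5,150+310/5,.082),('teal',240+80/5,150+242/5,.06),('white',240+100/5,150+335/5,.06),('cap',240+650/5,150+460/5,.012)):print(nm,cast(c,u,v,z))
E
```

```text
top [0.52969719 0.07685803 0.054     ]
90 [0.53259016 0.07917283 0.07809237]
red n 30 [0.06916024 0.0507228 ] 36.256688207372065
0.108 [120, 120, 120, 120, 120, 121, 122, 119, 111, 92, 75, 67, 80, 100, 108, 102, 82, 65, 52, 49, 48, 48, 47, 47, 48, 48, 49, 59, 74, 100, 104, 100, 83, 71, 64, 78, 95, 113, 124, 130, 130, 130, 129, 131, 132, 132, 131, 128, 127, 130, 131, 131, 131, 132, 131, 132, 132, 135, 136, 136, 137, 136, 134, 134, 136]
0.112 [123, 124, 123, 121, 121, 122, 121, 119, 104, 84, 59, 57, 70, 104, 122, 112, 86, 60, 46, 43, 45, 46, 47, 46, 45, 44, 43, 55, 73, 101, 105, 98, 75, 57, 48, 66, 92, 124, 135, 140, 138, 138, 141, 144, 150, 152, 150, 146, 143, 141, 140, 142, 143, 144, 144, 145, 146, 148, 150, 152, 153, 149, 147, 146, 146]
0.116 [134, 129, 124, 120, 118, 119, 119, 118, 113, 93, 71, 49, 66, 90, 119, 107, 86, 59, 48, 45, 47, 48, 48, 48, 47, 46, 44, 56, 74, 103, 106, 98, 74, 57, 53, 76, 105, 131, 144, 145, 143, 141, 144, 148, 152, 156, 158, 155, 150, 147, 145, 146, 147, 148, 149, 151, 153, 156, 158, 159, 156, 152, 148, 146, 146]
0.12 [145, 138, 131, 127, 123, 122, 121, 12
[... 1103 characters left out ...]
 70, 53, 40, 35, 36, 34, 32, 31, 30, 41, 52, 68, 86, 95, 97, 90, 84, 93, 105, 119, 130, 137, 141, 144, 147, 150, 154, 158, 158, 156, 156, 157, 158, 159, 159, 159, 158, 157, 158, 159, 161, 164, 164, 164, 169, 173, 175, 176]
0.12 [127, 127, 124, 121, 119, 108, 92, 73, 48, 34, 38, 54, 76, 100, 112, 114, 96, 70, 48, 39, 34, 35, 36, 32, 33, 37, 43, 53, 67, 83, 94, 95, 91, 90, 104, 122, 135, 145, 150, 154, 158, 159, 162, 166, 167, 166, 163, 160, 158, 158, 158, 158, 157, 158, 159, 159, 162, 165, 165, 167, 169, 171, 173, 174, 174]
150
beaker [ 0.54436165 -0.12608204  0.082     ]
teal [0.59737673 0.25978781 0.06      ]
white [0.53931844 0.24695309 0.06      ]
cap [ 0.46166921 -0.08983778  0.012     ]
```

Measured so far:
- The axis is at about (0.532, 0.080) and the loading mark lies at about 172° in world.
- The red mark is at 36.4°, so the joint is at about -2.37 and bar end b is at 126.4°.

My plan is to flick end b from the left, pushing towards the robot. I'll brake on the front-right rim at 236°, where both cameras can still see the mark. First I'll turn the tool and move over the brake spot.

Emit:
play_rows([
  [0,0,0,-7.3],
  [0,0,0,-7.3],
  [0,0,0,-7.3],
  [0,0,0,-7.3],
  [0,0,0,-7.3],
], claw=0, force=40)

```text
t: 0.75
eef_pos: [0.2255, -0.6361, 0.4045]
tool_rot: [-0.0, 0.882, 0.472, -0.0]
contact_force: [1.8, -0.1, 0.3]
gripper_width: 0.146
```

Emit:
play_rows([
  [0.034,-0.0073,0.005,0],
  [0.034,-0.0073,0.005,0],
  [0.034,-0.0073,0.005,0],
  [0.034,-0.0073,0.005,0],
  [0.034,-0.0073,0.005,0],
  [0.034,-0.0073,0.005,0],
  [0.034,-0.0073,0.005,0],
  [0.034,-0.0073,0.005,0],
  [0.034,-0.0073,0.005,0],
  [0.034,-0.0073,0.005,0],
  [0.034,-0.0073,0.005,0],
  [0.034,-0.0073,0.005,0],
  [0.034,-0.0073,0.005,0],
  [0.034,-0.0073,0.005,0],
  [0.034,-0.0073,0.005,0],
  [0.034,-0.0073,0.005,0],
  [0.034,-0.0073,0.005,0],
  [0.034,-0.0073,0.005,0],
  [0.034,-0.0073,0.005,0],
  [0.034,-0.0073,0.005,0],
])

```text
t: 2.75
eef_pos: [0.485, 0.0106, 0.3046]
tool_rot: [0.0, 0.883, 0.47, 0.0]
contact_force: [-0.2, 0.2, -0.1]
gripper_width: 0.001
```

Run:
```python
from h import *
a=shot('top');b=shot('side')
x=np.hstack([cv2.resize(a['frame'][150:300,250:400],(400,400)),cv2.resize(b['frame'][130:280,240:390],(400,400))]);cv2.imwrite('pics/p1.png',x)
o=sensors.get_obs();q=o['tool_rot'];print(o['t'],o['eef_pos'],q,np.degrees(2*np.arctan2(q[2],q[1])),o['contact_force'],o['gripper_width'],o['q'])
```

```text
2.85 [0.48574746 0.01410504 0.30471699] [-0.00095093  0.88122149  0.4727007   0.00135392] 56.41958072953169 [0.00335249 0.43659299 0.70493886] -0.0014785810753490901 [ 0.23301297  0.33656767 -0.45975888  2.06766941  0.20644713  0.77873486
 -0.93796047]
```

View pics/p1.png

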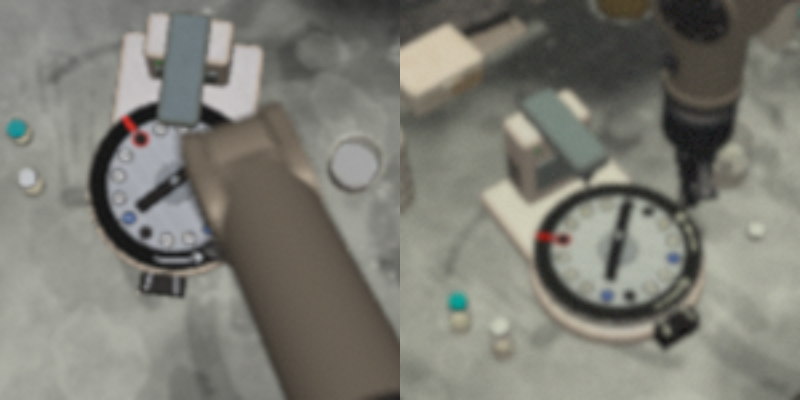

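Both cameras still see the mark and most of the deck with the arm here. I'll go down for a test touch on the rim; the carousel hasn't been flicked yet, so this is allowed.

Emit:
play_rows([
  [-0.0075,0,0.014,0],
  [0,0,0.014,0],
  [0,0,0.014,0],
  [0,0,0.014,0],
  [0,0,0.014,0],
  [0,0,0,0],
  [0,0,0,0],
])

```text
t: 3.55
eef_pos: [0.4804, 0.0031, 0.2345]
tool_rot: [-0.0, 0.883, 0.47, -0.0]
contact_force: [0.4, 0.1, 0.6]
gripper_width: -0.002
```

Emit:
play_rows([
  [0,0,0.002,0],
  [0,0,0.002,0],
  [0,0,0,0],
])

```text
t: 3.85
eef_pos: [0.4804, 0.0031, 0.2308]
tool_rot: [0.0, 0.883, 0.47, 0.0]
contact_force: [0.3, -0.1, -0.2]
gripper_width: -0.002
```

Emit:
play_rows([
  [0,0,0.002,0],
  [0,0,0,0],
])

```text
t: 4.05
eef_pos: [0.4803, 0.003, 0.2286]
tool_rot: [0.0, 0.883, 0.47, -0.0]
contact_force: [0.9, 0.1, 0.1]
gripper_width: -0.002
```

Emit:
play_rows([
  [0,0,0.001,0],
  [0,0,0,0],
])

```text
t: 4.25
eef_pos: [0.4803, 0.0031, 0.2277]
tool_rot: [0.0, 0.883, 0.47, -0.0]
contact_force: [-0.5, -0.4, -0.0]
gripper_width: -0.005
```

Emit:
play_rows([
  [0.005,0,0.001,0],
  [0,0,0,0],
])

```text
t: 4.45
eef_pos: [0.4835, 0.0076, 0.2268]
tool_rot: [0.0, 0.883, 0.47, 0.0]
contact_force: [-0.2, -0.6, 2.1]
gripper_width: -0.001
```

Emit:
play_rows([
  [0,0,0.001,0],
  [0,0,0,0],
])

```text
t: 4.65
eef_pos: [0.4835, 0.0073, 0.226]
tool_rot: [0.0, 0.883, 0.47, 0.0]
contact_force: [-0.8, -1.6, 5.5]
gripper_width: 0.001
```

The deck is at TCP z of about 0.227, and the stiffness is about 4 N/mm. Next I'll lift and move over to the flick start point, left of bar end b.

Emit:
play_rows([
  [0,0,-0.015,0],
  [0,0,-0.03,0],
  [0,0,-0.03,0],
  [0.019,-0.0072,0,0],
  [0.019,-0.0072,0,0],
  [0.019,-0.0072,0,0],
  [0.019,-0.0072,0,0],
  [0.019,-0.0071,0,0],
  [0.019,-0.0071,0,0],
  [0.019,-0.007,0,0],
  [0,0,0,0],
  [0,0,0,0],
])

```text
t: 5.85
eef_pos: [0.5158, 0.1455, 0.3004]
tool_rot: [-0.0, 0.883, 0.47, -0.0]
contact_force: [-0.0, -0.3, -0.0]
gripper_width: -0.006
```

Run:
```python
from h import *
a=shot('top');b=shot('side')
x=np.hstack([cv2.resize(a['frame'][150:300,250:400],(400,400)),cv2.resize(b['frame'][130:280,240:390],(400,400))]);cv2.imwrite('pics/p2.png',x)
o=sensors.get_obs();print(o['t'],o['eef_pos'],o['contact_force'])
```

```text
5.95 [0.51581627 0.14437387 0.30037625] [-0.43207837 -0.04892572  0.18449461]
```

View pics/p2.png

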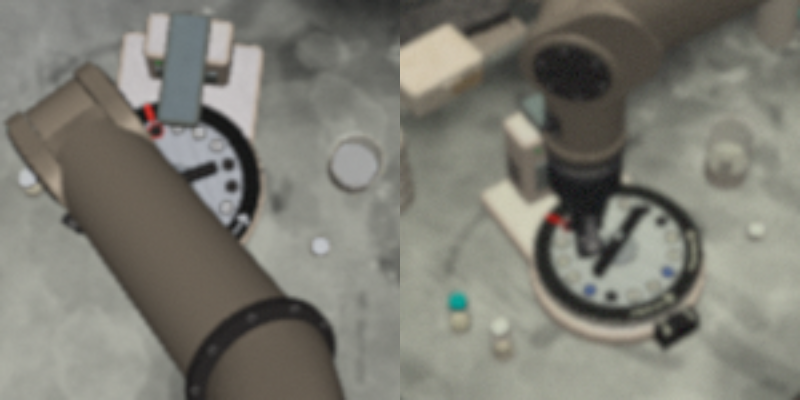

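The carousel has moved a little clockwise, dragged by the test touch. I'll measure it again.

```bash
cat >> h.py <<'E'
CX=np.array([.5323,.0803])
def redang(n='side',c=None):
    c=c or read_camera(n)
    m,w=redpix(c,(275,360,180,262) if n=='top' else (280,362,190,270)); v,u=np.nonzero(m)
    if len(u)<4: return None
    pts=np.array([cast(c,a,b,.054)[:2] for a,b in zip(u,v)])
    ctr=np.array([.5326,.0792]) if n=='top' else np.array([.5320,.0818])
    d=pts-ctr;R=np.hypot(*d.T);k=(R>.076)&(R<.103)
    if k.sum()<3:return None
    s=d[k].mean(0);return np.degrees(np.arctan2(s[1],s[0])),np.hypot(*s),k.sum()
E
python3 - <<'E'
from h import *
for n in('top','side','side'):print(redang(n))
E
```

```text
(np.float64(17.613759933688783), np.float64(0.0881099150822007), np.int64(28))
(np.float64(16.884737212888485), np.float64(0.08666562056106125), np.int64(23))
(np.float64(16.464036277054987), np.float64(0.08654452002698762), np.int64(21))
```

The test touch left the carousel creeping slowly clockwise, so bar end b is now under my start point. I'll rest the finger on the rim, stop it and drag it about 35° counter-clockwise. This time I'll lift off straight up with no sideways load.

Emit:
play_rows([
  [0.007,-0.0077,0.02,0],
  [0.0069,-0.0077,0.03,0],
  [0,0,0.018,0],
  [0,0,0.005,0],
  [0,0,0.003,0],
  [0,0,0,0],
])

```text
t: 6.7
eef_pos: [0.512, 0.1657, 0.226]
tool_rot: [0.0, 0.883, 0.469, 0.001]
contact_force: [-1.2, 1.1, 6.3]
gripper_width: 0.0
```

Run:
```python
from h import *
for n in('top','side','side'):print(redang(n))
```

```text
None
None
None
```

Emit:
play_rows([
  [-0.0034,-0.0025,0.0005,0],
  [-0.0034,-0.0025,0,0],
  [-0.0034,-0.0025,0,0],
  [-0.0034,-0.0025,0,0],
  [-0.0042,-0.002,0,0],
  [-0.0042,-0.002,0,0],
  [-0.0042,-0.002,0,0],
  [-0.0042,-0.002,0,0],
  [-0.0041,-0.001,0,0],
  [-0.0041,-0.001,0,0],
  [-0.0041,-0.001,0,0],
  [-0.0041,-0.001,0,0],
  [0,0,0,0],
  [0,0,0,0],
])

```text
t: 8.25
eef_pos: [0.4672, 0.1388, 0.2253]
tool_rot: [0.0, 0.883, 0.469, 0.001]
contact_force: [0.1, 0.2, 7.0]
gripper_width: -0.0
```

Run:
```python
from h import *
a=shot('top');b=shot('side')
x=np.hstack([cv2.resize(a['frame'][150:300,250:400],(400,400)),cv2.resize(b['frame'][130:280,240:390],(400,400))]);cv2.imwrite('pics/p3.png',x)
for n in('top','side','side'):print(redang(n))
o=sensors.get_obs();print(o['t'],o['eef_pos'],o['contact_force'])
```

```text
(np.float64(44.510635743732394), np.float64(0.08862691375647033), np.int64(25))
(np.float64(44.646676394639115), np.float64(0.08739870981374986), np.int64(24))
(np.float64(44.646676394639115), np.float64(0.08739870981374986), np.int64(24))
8.5 [0.46723539 0.13885318 0.225275  ] [-0.22524399  0.32024772  7.51343123]
```

View pics/p3.png

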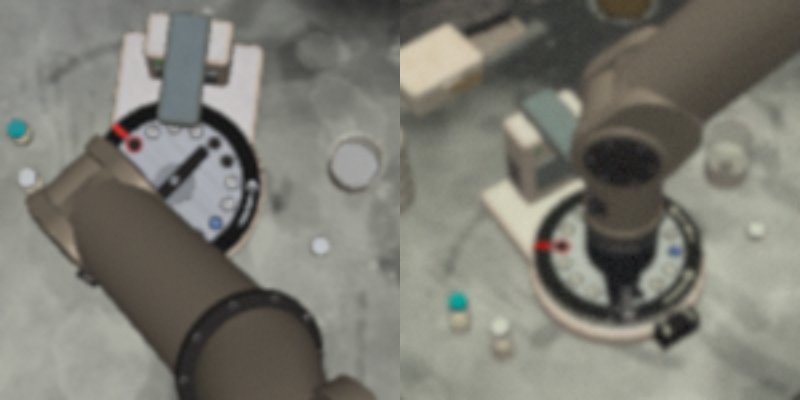

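Emit:
play_rows([
  [0,0,-0.002,0],
  [0,0,-0.01,0],
  [0,0,-0.038,0],
  [0,0,0,0],
  [0.014,0.0184,0,0],
  [0.0139,0.0183,0,0],
  [0,0,0,0],
  [0,0,0,0],
  [0,0,0,0],
])

```text
t: 9.4
eef_pos: [0.5116, 0.1416, 0.2739]
tool_rot: [-0.0, 0.883, 0.47, -0.001]
contact_force: [-0.7, -0.2, 0.1]
gripper_width: -0.0
```

Run:
```python
from h import *
a=shot('top');b=shot('side')
x=np.hstack([cv2.resize(a['frame'][150:300,250:400],(400,400)),cv2.resize(b['frame'][150:270,270:390],(400,400))]);cv2.imwrite('pics/p4.png',x)
for n in('top','side','side'):print(redang(n))
o=sensors.get_obs();print(o['t'],o['eef_pos'],o['contact_force'])
```

```text
None
(np.float64(49.2917327025254), np.float64(0.08694243116371693), np.int64(24))
(np.float64(49.45651241564377), np.float64(0.08669999279183765), np.int64(25))
9.65 [0.5122236  0.14172399 0.27422063] [-0.18963002 -0.05980526 -0.17329503]
```

View pics/p4.png

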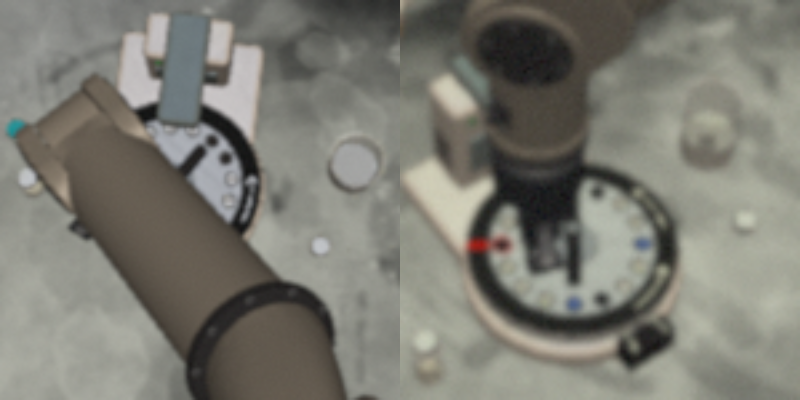

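The mark is at 49.4° and still creeping slightly. I'll descend behind the bar and flick it.

Emit:
play_rows([
  [0,0,0.019,0],
  [0,0,0.0183,0],
  [-0.002,0,0,0],
  [-0.006,0,0,0],
  [-0.01,0,0,0],
  [-0.01,0,0,0],
  [-0.011,0,0,0],
  [-0.011,0,0,0],
  [0.008,0,-0.01,0],
  [0.004,0,-0.03,0],
  [0,0,-0.03,0],
])

```text
t: 10.75
eef_pos: [0.4917, 0.1111, 0.3083]
tool_rot: [-0.0, 0.883, 0.47, 0.0]
contact_force: [0.3, 0.5, -0.4]
gripper_width: -0.002
```

Run:
```python
from h import *
o=sensors.get_obs();print(o['t'],o['eef_pos'],o['contact_force'])
a=shot('top');b=shot('side')
print(redang('top',a),redang('side',b))
x=np.hstack([cv2.resize(a['frame'][150:300,250:400],(400,400)),cv2.resize(b['frame'][150:270,270:390],(400,400))]);cv2.imwrite('pics/p5.png',x)
```

```text
10.75 [0.49172325 0.11109676 0.30829399] [ 0.3102598   0.5142277  -0.43954156]
None (np.float64(148.2128484590399), np.float64(0.08854538611252646), np.int64(30))
```

View pics/p5.png

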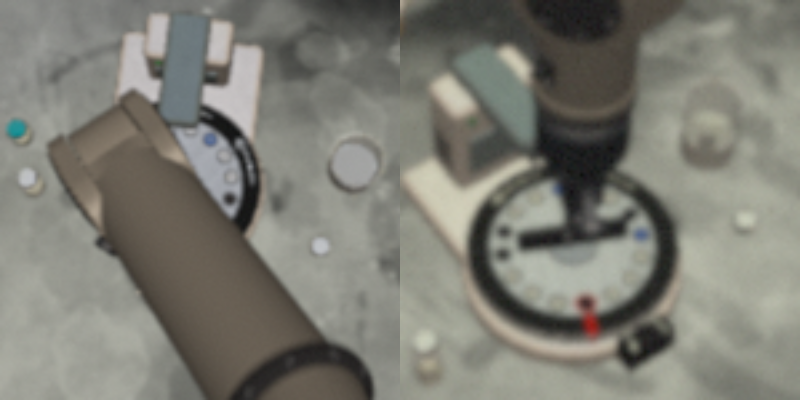

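The flick worked: the mark is already at 148°. I'll move to the waiting spot above the front-right rim.

Emit:
play_rows([
  [-0.0152,0.0085,0,0],
  [-0.0152,0.0085,0,0],
  [-0.0152,0.0085,0,0],
  [-0.0152,0.0085,0,0],
  [-0.0152,0.0085,0,0],
  [-0.0152,0.0085,0,0],
  [0,0,0,0],
])

```text
t: 11.55
eef_pos: [0.4826, 0.004, 0.3067]
tool_rot: [0.0, 0.884, 0.468, -0.0]
contact_force: [-0.1, 0.1, 0.1]
gripper_width: 0.001
```

```bash
cat > tr.py <<'E'
from h import *
import sys
for i in range(int(sys.argv[1])):
    t=sensors.get_obs()['t'];n=sys.argv[2]
    print(round(t,3),redang(n))
print(sensors.get_obs()['eef_pos'])
E
python3 tr.py 8 side
```

```text
11.55 (np.float64(-112.17013470092151), np.float64(0.08758801653418788), np.int64(27))
11.6 (np.float64(-106.19976435867119), np.float64(0.08784874207861118), np.int64(26))
11.65 (np.float64(-100.29331776202365), np.float64(0.08710722320370966), np.int64(26))
11.7 (np.float64(-94.24008079701431), np.float64(0.0879389859118748), np.int64(24))
11.75 (np.float64(-88.47459484264445), np.float64(0.08709705650648786), np.int64(24))
11.8 (np.float64(-82.79381960652628), np.float64(0.08716913292566197), np.int64(23))
11.85 (np.float64(-77.16227265291691), np.float64(0.08713563272456479), np.int64(23))
11.9 (np.float64(-71.34173586978503), np.float64(0.08735787871291983), np.int64(23))
[0.48279707 0.00682175 0.3069417 ]
```

```bash
cat > tr.py <<'E'
from h import *
import sys,os
n=sys.argv[2]
for i in range(int(sys.argv[1])):
    t=sensors.get_obs()['t'];r=redang(n)
    if r: open('log.txt','a').write(f'{t} {r[0]}\n')
E
cat > log.txt <<'E'
11.55 -112.17
11.6 -106.2
11.65 -100.29
11.7 -94.24
11.75 -88.47
11.8 -82.79
11.85 -77.16
11.9 -71.34
E
cat > fit.py <<'E'
import numpy as np
from scipy.optimize import least_squares
d=np.loadtxt('log.txt');t=d[:,0];a=np.unwrap(np.radians(d[:,1]))+2*np.pi-np.radians(172)
t0=11.5
def f(p,t):
    th,w,c,b=p; b=max(b,1e-4); e=np.exp(-b*(t-t0)); return th+(w+c/b)/b*(1-e)-c/b*(t-t0)
def vel(p,t): th,w,c,b=p;return (w+c/b)*np.exp(-b*(t-t0))-c/b
for reg in(0.,.1):
  s=least_squares(lambda p:f(p,t)-a if reg==0 else np.r_[f(p,t)-a],[1.2,2.1,reg,.15],bounds=([-9,0,0,.001],[9,5,1e-9+reg*10,.6]),loss='soft_l1',f_scale=.02)
  p=s.x;print(p,'rms',np.sqrt(np.mean(s.fun**2)),'last',t[-1],a[-1],vel(p,t[-1]))
  tt=np.arange(t0,40,.005);v=vel(p,tt);F=f(p,tt)
  i=np.argmax(v<0) if (v<0).any() else -1; print(' final',F[i] if i>0 else F[-1])
  for z in(2*np.pi-.68,2*np.pi,2*np.pi+.68,4*np.pi-.68,4*np.pi):
    k=np.argmax(F[:i if i>0 else None]>z); print('  ',round(z,2),tt[k] if k else None,round(v[k],3) if k else '')
E
python3 tr.py 22 side; python3 fit.py; tail -3 log.txt
```

```text
[1.21462077e+00 2.14817569e+00 9.99999997e-10 2.30744086e-01] rms 0.0027762103168801323 last 13.0 3.9346101639421645 1.5196846333714125
 final 10.511411741392928
   5.6 14.265000000000432 1.135
   6.28 14.910000000000533 0.978
   6.96 15.665000000000651 0.822
   11.89 None 
   12.57 None 
[1.21775518e+00 2.12461594e+00 4.14617610e-01 1.00000000e-03] rms 0.0024188044979544516 last 13.0 3.9346101639421645 1.499971203146231
 final 6.6427886119936375
   5.6 14.37500000000045 0.928
   6.28 15.295000000000593 0.546
   6.96 None 
   11.89 None 
   12.57 None 
12.9 28.874873002466504
12.95 33.23353102790737
13.0 37.436556423162976
```

It is decelerating at about 0.45 rad/s², so joint 2π comes at about t=15.0–15.3, and the 39° window stays open past that. The flick contact ended by about 10.45, so step 1 is complete by about 15.25. I'll lower to a hover of about 5 mm and keep tracking.

Emit:
play_rows([
  [0,0,0.015,0],
  [0,0,0.02,0],
  [0,0,0.02,0],
  [0,0,0.015,0],
  [0,0,0.004,0],
  [0,0,0,0],
])

```text
t: 13.65
eef_pos: [0.4826, 0.0061, 0.2326]
tool_rot: [-0.0, 0.883, 0.47, -0.0]
contact_force: [0.1, 0.3, -0.4]
gripper_width: -0.002
```

```bash
python3 tr.py 14 side; python3 fit.py; tail -3 log.txt;python3 -c "
from h import *
o=sensors.get_obs();print(o['t'],o['eef_pos'],o['contact_force'])"
```

```text
[1.21198025e+00 2.15890788e+00 9.99999501e-10 2.37254611e-01] rms 0.003039953592536312 last 14.3 5.623695992798529 1.1110322886785955
 final 10.300977973008061
   5.6 14.280000000000435 1.116
   6.28 14.935000000000537 0.956
   6.96 15.715000000000659 0.794
   11.89 None 
   12.57 None 
[1.21594662 2.13969644 0.1030034  0.17193483] rms 0.0026182721456958907 last 14.3 5.623695992798529 1.0932272658014128
 final 8.364986474899805
   5.6 14.285000000000435 1.098
   6.28 14.96000000000054 0.912
   6.96 15.800000000000672 0.709
   11.89 None 
   12.57 None 
14.2 127.86172821144999
14.25 131.2621564006754
14.3 134.21404565198912
14.35 [0.48272916 0.006055   0.23291644] [-0.17177471 -0.27376522  0.03633119]
```

Emit:
play_rows([
  [0,0,0,0],
  [0,0,0,0],
  [0,0,0,0],
  [0,0,0,0],
  [0,0,0,0],
  [0,0,0,0],
  [0,0,0,0],
  [0,0,0,0],
  [0,0,0.001,0],
  [0,0,0.0035,0],
  [0,0,0.0035,0],
  [0,0,0.001,0],
  [0,0,0,0],
  [0,0,0,0],
  [0,0,0,0],
])

```text
t: 15.85
eef_pos: [0.4832, 0.0056, 0.2245]
tool_rot: [0.001, 0.883, 0.469, 0.0]
contact_force: [-1.4, -1.8, 10.3]
gripper_width: -0.002
```

Run:
```python
from h import *
for n in('top','side','top','side'):
    c=shot(n,'br_'+n+'.png');print(redang(n,c))
o=sensors.get_obs();print(o['t'],o['eef_pos'],o['contact_force'])
a=cv2.imread('pics/br_top.png');b=cv2.imread('pics/br_side.png')
x=np.hstack([cv2.resize(a[170:270,265:365],(400,400)),cv2.resize(b[160:270,270:380],(400,400))]);cv2.imwrite('pics/p6.png',x)
```

```text
(np.float64(-164.43911174063703), np.float64(0.08831512603313647), np.int64(31))
(np.float64(-164.5697200428264), np.float64(0.08786607077717729), np.int64(31))
(np.float64(-164.43911174063703), np.float64(0.08831512603313647), np.int64(31))
(np.float64(-164.5697200428264), np.float64(0.08786607077717729), np.int64(31))
16.05 [0.48313863 0.00561653 0.2244943 ] [-1.85916389 -1.76820067  9.85721237]
```

View pics/p6.png

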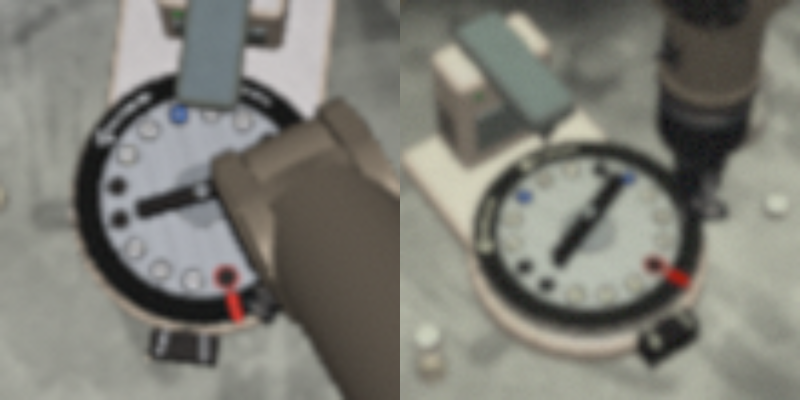

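It stopped with the mark at 195.5°, 23.5° past the middle and inside the allowed window. The finger is holding with about 10 N, so I'll drag it gently back.

Emit:
play_rows([
  [0.0002,-0.0023,0,0],
  [0.0002,-0.0023,0,0],
  [0.0002,-0.0023,0,0],
  [0.0002,-0.0023,0,0],
  [0.0002,-0.0023,0,0],
  [0.0002,-0.0022,0,0],
  [0.0002,-0.0022,0,0],
  [0.0002,-0.0022,0,0],
  [0.0006,-0.0023,0,0],
  [0.0006,-0.0023,0,0],
  [0.0007,-0.0022,0,0],
  [0.0007,-0.0022,0,0],
  [0.0007,-0.0022,0,0],
  [0.0007,-0.0022,0,0],
  [0.0007,-0.0022,0,0],
  [0.0007,-0.0022,0,0],
  [0,0,0,0],
  [0,0,0,0],
])

```text
t: 17.85
eef_pos: [0.4579, 0.0324, 0.2247]
tool_rot: [0.0, 0.883, 0.47, 0.001]
contact_force: [0.4, -1.0, 9.4]
gripper_width: -0.002
```

Run:
```python
from h import *
for n in('top','side','top','side'):
    c=shot(n,'br2_'+n+'.png');print(redang(n,c))
o=sensors.get_obs();print(o['t'],o['eef_pos'],o['contact_force'])
a=cv2.imread('pics/br2_top.png');b=cv2.imread('pics/br2_side.png')
x=np.hstack([cv2.resize(a[170:270,265:365],(400,400)),cv2.resize(b[160:270,270:380],(400,400))]);cv2.imwrite('pics/p7.png',x)
```

```text
(np.float64(170.36501367601207), np.float64(0.08818610331984475), np.int64(30))
(np.float64(170.39273366089677), np.float64(0.08852184225712174), np.int64(32))
(np.float64(170.36501367601207), np.float64(0.08818610331984475), np.int64(30))
(np.float64(170.53794293752813), np.float64(0.08858863213812354), np.int64(31))
18.05 [0.45798011 0.0322853  0.22469797] [ 0.7184993  -0.10939446  9.73688253]
```

View pics/p7.png

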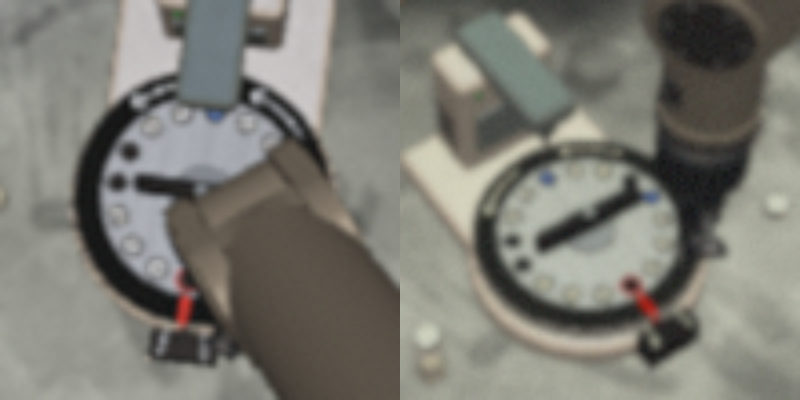

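The mark is at 170.4° and the middle of the lines is at about 172°. I'll nudge it back by about 1.7°.

Emit:
play_rows([
  [-0.0004,0.0012,0,0],
  [-0.0004,0.0012,0,0],
  [0,0,0,0],
  [0,0,0,0],
  [0,0,0,0],
])

```text
t: 18.55
eef_pos: [0.4593, 0.0303, 0.2246]
tool_rot: [0.0, 0.883, 0.47, 0.001]
contact_force: [-1.4, 1.4, 9.4]
gripper_width: 0.001
```

Run:
```python
from h import *
for n,ctr in(('top',(.5326,.0792)),('side',(.532,.0818)),('top',(.5326,.0792)),('side',(.532,.0818))):
    c=shot(n);print(n,redang(n,c))
    g=cv2.cvtColor(c['frame'],cv2.COLOR_BGR2GRAY);ths=np.arange(158,190,.25);S=0
    for rr in(.110,.113,.116,.119):
        px=np.array([proj(c,(ctr[0]+rr*np.cos(t),ctr[1]+rr*np.sin(t),.0515)) for t in np.radians(ths)],np.float32)
        S=S+cv2.remap(g,px[:,0].reshape(1,-1),px[:,1].reshape(1,-1),cv2.INTER_CUBIC).ravel().astype(float)
    l=(ths>161)&(ths<168);r=(ths>176)&(ths<184)
    w=lambda k:(lambda q:(q*ths[k]).sum()/q.sum())(np.clip(S[k]-S[k].max()*.8,0,None)); print('lines',w(l),w(r),(w(l)+w(r))/2)
o=sensors.get_obs();print(o['t'],o['eef_pos'],o['contact_force'],abs(o['joint_vel']).max())
```

```text
top (np.float64(172.253651807941), np.float64(0.08860638400468997), np.int64(30))
lines 164.25036075036076 179.89645190023754 172.07340632529915
side (np.float64(171.9856607366013), np.float64(0.08906697884132071), np.int64(33))
lines 164.47844311377244 181.2565011820331 172.8674721479028
top (np.float64(172.1376954891215), np.float64(0.08830672200552905), np.int64(31))
lines 164.27549512267217 179.9179349447926 172.09671503373238
side (np.float64(171.84907907496515), np.float64(0.08921265575669984), np.int64(32))
lines 164.4746070133011 181.17289755945905 172.82375228638006
18.75 [0.45934335 0.03031542 0.22464859] [-1.6234821  -0.69822375  9.22747103] 0.0024525730471400492
```

The mark is within 1° of the middle in both views. It is still, and the finger is pressing with about 9 N. Handing in.

```bash
python3 -c "
from h import *
print(bot.hand_in())"
```

```text
the job is handed in; nothing more can be done
None
```

I gave the lift bar one flick counter-clockwise and let the carousel coast untouched for about 5 s. I then braked it on the rubber rim with the closed fingertips and handed the job in at about t = 18.8 s.

- **Coast:** the speed was about 2 rad/s shortly after the flick and roughly 0.8 rad/s when I braked. The time from losing contact to braking is worked out from the moves and the tracking, not measured directly. By that estimate it exceeded the required 4.8 s by only a few tenths of a second.
- **Braking:** the carousel stopped about 23° past the middle of the white lines, inside the allowed 39°. I then dragged it back with the fingertip. The first drag went about 1.5° too far, so I nudged it forward again.
- **Last checks:**
  - The mark was 0.1° from the middle of the lines in the top view and about 0.9° in the side view. The two views disagree by that much, but both are well inside 7.4°.
  - The mark's angle stayed the same, within about 0.15° of camera noise, between repeated pictures.
  - The finger was still resting on the rim with about 9 N.
- **What did not go to plan:** before the flick, a test touch on the rim set the carousel creeping clockwise at about 0.1 rad/s. I stopped it with the fingertip and dragged it about 30° counter-clockwise before flicking.
- **Not measured at the end:** I didn't re-measure the loose items; the arm and gripper passed clear of them.

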